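Weigh a sample cup on the sprung hook scale

ROBOT

A 6-joint arm with a two-finger parallel gripper is mounted at the origin on the work surface; the furniture and walls round the work are solid. World frame = base frame: x ahead of the robot, y to its left, z up, the work surface at z = 0. Lengths are in m, angles in rad, forces in N, time in s.
With the tool pointing down it reaches from about 0.325 to 0.9 m from the base axis. Payload 6.1 kg.
Tool frame: the origin (TCP) lies midway between the tips of the shut fingers; the grasp point (between the pads) lies 19 mm behind it (manip.tcp_to_grasp is the distance from the TCP to the grasp point, in m); z points along the fingers, y is the direction in which the jaws open and shut (so a half turn about z gives the same grasp; the last joint's range is limited). The gripper opens to 87 mm and grips with 3 to 60 N. Pads are 19 mm wide; open, the fingers measure 117 mm over their backs; the gripper's body (75 mm by 190 mm) begins 51 mm behind the grasp point.
Start: joints at [-1.376, 0.22, 1.526, -0, 1.395, -0.126], TCP at [0.197, -0.593, 0.223] pointing down, gripper open.
Joint ranges: [-2.98, 2.98], [-0.91, 2.08], [0.09, 2.57], [-1.24, 4.39], [0.2, 2.65], [-2.68, 2.68]. Speed limits (rad/s): [2.57, 2.57, 3.01, 3.14, 3.14, 3.14].

INTERFACE

Orientations are given as a unit quaternion [x, y, z, w].
In Python, from rig import manip gives the robot as it stands.
- The arm moves only by the tool play_rows, never from a script. Its argument "series" is a list of rows, each a list of 2 entries, a list of its own where there are three numbers: the shift along the tool's x, y, z in cm, then the turn, a rotation vector about the tool's x, y, z in rad. A call has 1 to 12 rows; each row is the pose to reach, as a shift and turn from the pose commanded when the call began, along the tool's axes at that moment; what a row does not reach only later rows make up. A row lasts 1/12 s, in which the tool goes at most 41.7 mm and 7.16 degrees, less where a joint would pass 70% of its speed; a pose out of reach is approached as far as the arm can. A call with a gripper value outside its range is refused whole. "jaw" is the finger opening in cm, from 0 to 8.7, set as the call begins (left out, the last holds). The fingers move at their own pace and stop on an object; "force" is the grip in N (left out, the last holds). Time passes only in rows, so rows that repeat a pose let the fingers close. It gives the time, the measured TCP pose, the force and the opening at its end, in the units of the state.
- manip.sense(): the state, without advancing time (a new reading comes with each control period).
- manip.get_image(name): name is "scene" or "top"; returns the picture (400x640x3 uint8, blue, green, red); there is no depth.
- manip.get_calibration(name): a dict with "mtx" (3x3 intrinsics, pixels), "k1" (the pictures are not rectified: a ray, as slopes to the right and down, at radius r is drawn at 1 + k1 r^2 times it, then the intrinsics apply), "T" (4x4, takes a point from camera to world coordinates). Camera axes: x right, y up, looking along -z (the intrinsics and any distortion apply to the point x, -y, -z); pixel columns grow to the right and rows downward; lengths in m; the calibration is good to about 2 mm. A picture is of the moment at which its call begins. get_calibration takes no time and is no camera call.
- manip.finish_job(): hands the job in, once; it reports no verdict.
The state is a dict: "t": time; "joint_pos": joint angles; "qd": joint speeds; "tau": joint torques, N m; "eef_pos": TCP position; "orientation": TCP orientation; "ft_force": force on the tool from outside, world axes, zero at the start; "ft_torque": the same for the moment, N m; "opening": finger opening in m.
Only numpy, scipy, OpenCV 4.12 (cv2) and the standard library are available. Lean on these libraries where they do the work, as an engineer would, in place of code of your own. Each camera call takes 0.05 s, during which the arm holds its last target. There are 200 camera calls.

TASK

Pick up the cup carrier by its black knob, hang its bail on the hook of the spring scale and ease the load onto the spring so that the hook neither jumps down nor springs back when you let go; let it hang untouched until it has been still for a good second. Then take it off the hook just as gently and stand it upright, wholly on the green round pad, with the hook back at its top position. Never drop or tip the carrier, and leave the jars, timer and label roll where they are.

Things in the scene. Friction and masses are not known exactly. Their poses are not given: they have to be found in the camera images.
- carrier_knob (a point): centre of the upright black knob on top of the cup carrier: knob 24 mm thick, 38 mm high, the place to grasp; 164 mm above the carrier's underside. z up; y runs along the bail bar below the knob. The bar is 8 mm thick, its underside 44 mm and its top 36 mm below the knob centre.
- hook_seat (a point): bottom of the hook's V-shaped trough, where the underside of the bail bar comes to rest; it sinks with the hook; unloaded 215 mm above the table. z up; the hook points to its own -x. The upturned tip, 12 mm to -x, rises 16 mm above the seat; the bail passes over it from the -x side, bar across the strip, strip through the window, and is then lowered into the trough (20 mm wide at the top).
- hook (a joint): sink of the hook in m: 0 at the top, at rest; grows downward to the stop at 0.085. Spring 120 N/m, no preload, lightly damped: sinks about 20 to 68 mm under the hanging carrier. Delicate: the hook must never move faster than 0.08 m/s, up or down, loaded or empty; letting go some 5 mm or more off the balance height can do that.
- pad_top (a point): centre of the top face of the fixed green round pad with a black inset, 150 mm wide, top 6 mm above the table
- timer: white kitchen timer, 30x74x66 mm, loose bystander; origin at its underside
- label_roll: yellow label roll, 52 mm wide, 30 mm high, loose bystander; origin at its underside
- spice_jar_1: spice jar with dark green to black cap, 40x40x105 mm, loose bystander at the left; origin at its underside
- spice_jar_2: spice jar with red cap, 44x44x105 mm, loose bystander at the left; origin at its underside
- carrier: the loose carrier: a lidded white cup fixed in a steel cradle, foot disc 86 mm wide, whole height 183 mm, 0.24 to 0.83 kg (unknown, new each time). Origin at the centre of its underside, axes as carrier_knob. Its bail is an arch across y over the cup; between bar and cup lid is a clear window 48 mm high, 82 mm wide, open along x on both sides.
- scale_stand: fixed stand of the spring scale: grey base 130x120x14 mm, upright aluminium column, on it the red carriage with the hook, a flat steel strip 10 mm wide. Behind the trough the strip rises 10 mm and runs level to the column, whose face is 97 mm to +x of the seat; column top 238 mm above the table. Origin on the table under the column's face; axes as hook_seat.
- pad: the green pad; origin at the centre of its underside
There are look-alikes about, which are no part of the job. There is more than one size of the carrier; the job needs the smaller.

How it is judged:
On the way:
1. the carrier hangs on the hook with its full weight, untouched and still, for a second (contact force between each of carrier, scale_stand and the fingers below 0.05 N and contact force between carrier and scale_stand above 1.5 N and value of joint hook above 0.012 m and velocity of joint hook between -0.01 and 0.01 m/s and height (world z) of carrier above 0.01 m and angle between carrier's own z axis and vertical below 0.2 rad and linear speed of carrier below 0.02 m/s and angular speed of carrier below 0.2 rad/s), for 1 s.
At the end, for the whole second after the job is handed in: The carrier stands upright (within 0.06 rad), at rest and released on the green pad, its centre within 33 mm of the pad's centre (so wholly on it), and the empty hook is back within 4 mm of its top position (horizontal distance between carrier and pad below 0.033 m and angle between carrier's own z axis and vertical below 0.06 rad and contact force between carrier and pad above 1 N and linear speed of carrier below 0.01 m/s and value of joint hook below 0.004 m); the robot touches nothing.
It fails at once if the hook moves faster than 0.08 m/s (load dropped on it, or let spring back) (velocity of joint hook above 0.08 m/s or velocity of joint hook below -0.08 m/s).
It fails at once if the carrier is dropped (moves faster than 0.4 m/s with no finger on it) (contact force between carrier and the fingers below 0.05 N and linear speed of carrier above 0.4 m/s).
It fails at once if the carrier is tipped by more than 0.4 rad (angle between carrier's own z axis and vertical above 0.4 rad).
It fails at once if a jar, the timer or the label roll is moved by more than 30 mm (distance of any of timer, label_roll, spice_jar_1, spice_jar_2 from where it was at the start of the episode above 0.03 m).
It also fails if it takes over 72 s, if anything falls off the work surface, if the arm or the gripper's body presses on something with over 40 N, if the wrist force passes 120 N, or if a joint passes its speed limit or range.

## Working session

There is one attempt and no reset: what is moved stays moved. The work goes in short steps, Python scripts to look and compute and a tool call to move; the robot and the scene stay as the last step left them, time stands still between calls to the robot, and variables do not carry over. Pictures are saved under pics/ and viewed, about 8 in all and at most 12, crops included, and the job is handed in when it is done.

Besides the shell and the picture viewer there is one more tool, called after ">>>" as a command line: name --argument value ..., lists and objects as JSON in quotes. play_rows: Moves the arm, as the interface text tells. Its arguments: {"type":"object","properties":{"series":{"type":"array","items":{"type":"array"}},"jaw":{"type":"number"},"force":{"type":"number"}},"required":["series"]}

```bash
mkdir -p pics && python3 - <<'E'
from rig import manip
import cv2
print(manip.sense(), manip.tcp_to_grasp)
for n in("scene","top"):
    c=manip.get_calibration(n);print(n,c)
    cv2.imwrite(f"pics/{n}0.png",manip.get_image(n))
E
```

```text
{'t': 0.0, 'joint_pos': array([-1.37607618e+00,  2.21236827e-01,  1.52761687e+00,  2.88435535e-05,
        1.39464739e+00, -1.26116136e-01]), 'qd': array([-7.93002757e-05,  4.64530652e-04,  4.89515192e-04,  5.90629430e-04,
       -4.97229692e-04,  6.01265272e-04]), 'tau': array([-5.39131870e-04, -4.94613290e+01, -3.87374246e+01,  6.98729488e-02,
        5.71210776e-02, -1.33958720e-04]), 'eef_pos': array([ 0.19697807, -0.59250943,  0.22142755]), 'orientation': array([ 9.87160536e-01,  1.59728414e-01, -1.85372632e-05, -9.54141580e-04]), 'ft_force': array([-1.00233904,  0.00222076,  0.09046608]), 'ft_torque': array([0.01675629, 0.01330525, 0.00364202]), 'opening': 0.08680935035782342} 0.0187
scene {'mtx': array([[376.27402856,   0.        , 324.3366817 ],
       [  0.        , 376.27402856, 195.23436522],
       [  0.        ,   0.        ,   1.        ]]), 'k1': -0.055789463765162035, 'T': array([[ 0.72054127,  0.27107081, -0.63823263, -0.20519772],
       [-0.69317492,  0.3056492 , -0.65275347, -0.56606058],
       [ 0.01813288,  0.91274267,  0.40813235,  0.51635795],
       [ 0.        ,  0.        ,  0.        ,  1.        ]])}
top {'mtx': array([[422.21992243,   0.        , 319.4297898 ],
       [  0.        , 422.21992243, 203.55085574],
       [  0.        ,   0.        ,   1.        ]]), 'k1': -0.06228535471597706, 'T': array([[ 0.00281377,  0.98217887, -0.1879275 ,  0.19380125],
       [-0.99950788, -0.00310904, -0.03121428,  0.04073549],
       [-0.03124228,  0.18792284,  0.98168677,  1.15856444],
       [ 0.        ,  0.        ,  0.        ,  1.        ]])}
```

View pics/scene0.png

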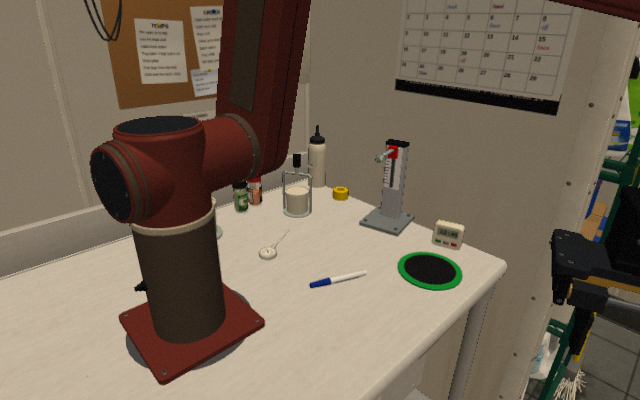

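View pics/top0.png

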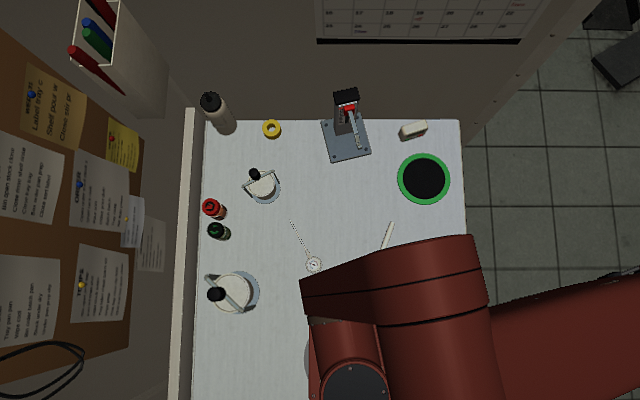

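The top view shows two carriers: A at about (261,184) and B at about (230,293), which looks larger. The hook is at (355,125), the green pad at (424,178), the timer at (413,130), the label roll at (271,128), and the jars at (212,208) and (218,231). In the scene view, carrier A is at (297,190) with its knob at (297,160), the hook is at (383,155), and the pad is at (430,270). I'll enlarge both to confirm which carrier it is and pick out the points.

```bash
cat > h.py <<'E'
import numpy as np, cv2
from rig import manip
def ray(n,u,v):
    c=manip.get_calibration(n);K=c["mtx"];k=c["k1"]
    d=np.array([(u-K[0,2])/K[0,0],(v-K[1,2])/K[1,1]]);p=d.copy()
    for _ in range(20): p=d/(1+k*(p@p))
    T=c["T"];return T[:3,3],T[:3,:3]@np.array([p[0],-p[1],-1])
def onz(n,u,v,z):
    o,d=ray(n,u,v);return o+d*(z-o[2])/d[2]
def proj(n,P):
    c=manip.get_calibration(n);T=c["T"];q=T[:3,:3].T@(np.array(P)-T[:3,3]);p=np.array([q[0],-q[1]])/-q[2]
    p=p*(1+c["k1"]*p@p);return c["mtx"][:2,:2]@p+c["mtx"][:2,2]
def tri(a,b):
    (o1,d1),(o2,d2)=ray("scene",*a),ray("top",*b)
    s=np.linalg.lstsq(np.c_[d1,-d2],o2-o1,rcond=None)[0]
    p,q=o1+s[0]*d1,o2+s[1]*d2;return (p+q)/2,np.linalg.norm(p-q)
def crop(im,x,y,w,h,f): 
    c=cv2.resize(im[y:y+h,x:x+w],None,fx=f,fy=f,interpolation=cv2.INTER_CUBIC)
    for i in range(0,w,10): cv2.line(c,(i*f,0),(i*f,5 if i%50 else 12),(0,0,255),1)
    for i in range(0,h,10): cv2.line(c,(0,i*f),(5 if i%50 else 12,i*f),(0,0,255),1)
    return c
E
python3 - <<'E'
from h import *
s=cv2.imread("pics/scene0.png");t=cv2.imread("pics/top0.png")
a=crop(t,200,160,80,160,4)[:600]   # 320x600
b=crop(s,270,145,60,75,5); d=crop(s,360,130,60,75,4)  
e=crop(t,315,80,60,75,4)
out=np.zeros((600,800,3),np.uint8)
out[:,:320]=a[:600]; out[:300,320:560]=cv2.resize(b,(240,300)); out[:300,560:800]=d;out[300:,320:560]=e
out[300:,560:800]=crop(s,270,145,60,75,4)
out[300:,560:800]=crop(t,395,110,60,75,4)
cv2.imwrite("pics/c1.png",out)
hsv=cv2.cvtColor(t,cv2.COLOR_BGR2HSV)
m=cv2.inRange(hsv,(45,120,60),(80,255,255));m[:, :380]=0
c=max(cv2.findContours(m,0,2)[0],key=cv2.contourArea);el=cv2.fitEllipse(cv2.convexHull(c));print(el,onz("top",*el[0],.006))
hs=cv2.cvtColor(s,cv2.COLOR_BGR2HSV);m=cv2.inRange(hs,(45,120,60),(80,255,255));m[:, :380]=0;m[:,480:]=0
c=max(cv2.findContours(m,0,2)[0],key=cv2.contourArea);M=cv2.convexHull(c)
P=np.array([onz("scene",*p[0],.006)[:2] for p in M],np.float32);print(cv2.minEnclosingCircle(P))
P=np.array([onz("top",*p[0],.006)[:2] for p in cv2.convexHull(max(cv2.findContours(cv2.inRange(hsv,(45,120,60),(80,255,255))*(np.arange(640)>380).astype(np.uint8),0,2)[0],key=cv2.contourArea))],np.float32);print(cv2.minEnclosingCircle(P))
E
```

```text
((423.32269287109375, 178.55751037597656), (50.42267608642578, 53.035797119140625), 118.83978271484375) [ 0.48481542 -0.21364636  0.006     ]
((0.4819376766681671, -0.21835368871688843), 0.07577040046453476)
((0.4857565760612488, -0.2138962596654892), 0.07405391335487366)
```

View pics/c1.png

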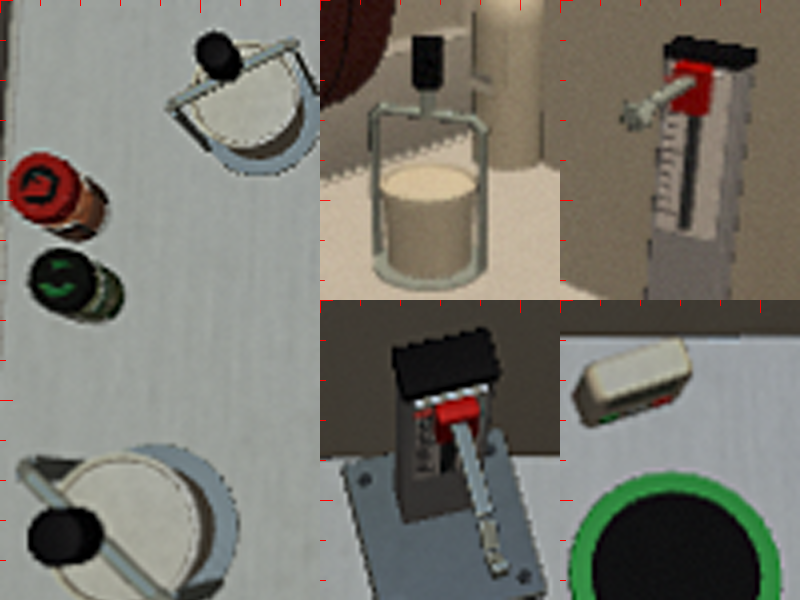

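This confirms the choice: A at (261,184) is the smaller carrier, with a foot about 86 mm wide, and B at lower left is clearly larger. A's knob is at top (254,174) and scene (297,161). The hook tip is at top (360,147) and scene (378,159), and the strip root is at top (349,111) and scene (393,150).

```bash
python3 - <<'E'
from h import *
np.set_printoptions(precision=4,suppress=True)
s=cv2.imread("pics/scene0.png");t=cv2.imread("pics/top0.png")
def blob(im,x,y,w,h,th=45):
    m=(im[y:y+h,x:x+w].max(2)<th).astype(np.uint8)
    n,l,st,ce=cv2.connectedComponentsWithStats(m);i=1+np.argmax(st[1:,4]);return st[i][:4]+[x,y,0,0],ce[i]+[x,y]
ks,cs=blob(s,288,148,20,24);kt,ct=blob(t,245,164,18,20);print(ks,cs,kt,ct)
k,e=tri(cs,ct);print("knob",k,e, "topz.164",onz("top",*ct,.164),"scene x-check",proj("scene",k))
L,R=onz("top",243.5,186.3,.124),onz("top",274,170.8,.124);print("bar",L,R,(L+R)/2,np.linalg.norm(L-R),np.degrees(np.arctan2(*(R-L)[1::-1])))
L,R=onz("scene",283.8,173,.124),onz("scene",311.3,176.3,.124);print("bar scene",L,R,(L+R)/2,np.degrees(np.arctan2(*(R-L)[1::-1])))
print("tip",tri((378,159),(360,147)),onz("top",360,147,.225),onz("scene",378,158,.225))
a,b=onz("top",348.8+.5,111,.225),onz("top",355.5,133,.225);print("strip",a,b,np.degrees(np.arctan2(*(a-b)[1::-1])))
# foot disc A: blue-grey region
for uv in [(246,190),(281,190)]: print(onz("top",*uv,0.005))
# column base hull
m=cv2.inRange(cv2.cvtColor(t,cv2.COLOR_BGR2HSV),(95,35,60),(125,130,190));m[:,:316]=0;m[:,376:]=0;m[:105]=0;m[168:]=0
c=max(cv2.findContours(m,0,2)[0],key=cv2.contourArea);P=np.array([onz("top",*p[0],.014)[:2] for p in c],np.float32)
r=cv2.minAreaRect(P);print("base",r,cv2.boxPoints(r))
E
```

```text
[293 154   8  14] [296.38 160.01] [249 168  12  13] [254.2647 173.8725]
knob [0.459  0.2322 0.1635] 0.00039051799231642787 topz.164 [0.4587 0.2322 0.164 ] scene x-check [296.3128 160.017 ]
bar [0.437  0.2664 0.124 ] [0.4771 0.1896 0.124 ] [0.457 0.228 0.124] 0.08666261004789512 -62.442832930445455
bar scene [0.4301 0.2554 0.124 ] [0.4727 0.1824 0.124 ] [0.4514 0.2189 0.124 ] -59.67674997080396
tip (array([ 0.507 , -0.0238,  0.2212]), np.float64(0.0016353161413557148)) [ 0.5051 -0.0229  0.225 ] [ 0.505 -0.026  0.225]
strip [0.5941 0.0007 0.225 ] [ 0.5393 -0.013   0.225 ] 14.07981540885422
[0.4542 0.2848 0.005 ]
[0.4537 0.1856 0.005 ]
base ((0.612811267375946, 0.004568144679069519), (0.13369861245155334, 0.11390160024166107), 13.69970703125) [[ 0.5344  0.0441]
 [ 0.5614 -0.0666]
 [ 0.6912 -0.0349]
 [ 0.6643  0.0757]]
```

Both views agree on the knob: (0.459, 0.232, 0.1635), against a given height of 0.164. The bar lies at about -61.5°. The hook yaw is about 14° and the seat is near (0.519, -0.021). Next is a helper that gives the move numbers.

```bash
cat >> h.py <<'E'
from scipy.spatial.transform import Rotation as Ro
np.set_printoptions(precision=4,suppress=True)
def down(yaw):  # tool z down, tool y at world yaw (deg)
    a=np.radians(yaw);y=np.array([np.cos(a),np.sin(a),0]);z=np.array([0,0,-1.]);return Ro.from_matrix(np.c_[np.cross(y,z),y,z])
def rel(pos,yaw,frm=None):
    s=manip.sense();p,R=(s["eef_pos"],Ro.from_quat(s["orientation"])) if frm is None else (np.array(frm[0]),down(frm[1]))
    print("shift cm",R.inv().apply(np.array(pos)-p)*100,"turn",(R.inv()*down(yaw)).as_rotvec())
E
python3 - <<'E'
from h import *
rel([.42,-.25,.31],-61.5); rel([.459,.232,.25],-61.5,([.42,-.25,.31],-61.5))
E
```

```text
shift cm [ 31.9685 -25.4897  -8.7939] turn [-0.0018 -0.0004 -0.1766]
shift cm [ 26.4264 -40.4981   6.    ] turn [0. 0. 0.]
```

>>> play_rows --series '[[[2, -1, -5], [0, 0, 0]], [[6, -3, -8.8], [0, 0, -0.05]], [[32, -25.5, -8.8], [-0.002, 0, -0.177]], [[32, -25.5, -8.8], [-0.002, 0, -0.177]], [[32, -25.5, -8.8], [-0.002, 0, -0.177]], [[32, -25.5, -8.8], [-0.002, 0, -0.177]], [[32, -25.5, -8.8], [-0.002, 0, -0.177]], [[32, -25.5, -8.8], [-0.002, 0, -0.177]], [[32, -25.5, -8.8], [-0.002, 0, -0.177]], [[32, -25.5, -8.8], [-0.002, 0, -0.177]], [[32, -25.5, -8.8], [-0.002, 0, -0.177]], [[32, -25.5, -8.8], [-0.002, 0, -0.177]]]' --jaw 8.7

```text
t: 1.1
eef_pos: [0.4227, -0.2455, 0.3109]
orientation: [0.968, 0.249, 0.001, 0.0]
ft_force: [-0.2, -0.3, -0.3]
opening: 0.0873
```

```bash
python3 - <<'E'
from h import *
rel([.459,.232,.25],-61.5)
E
```

```text
shift cm [ 26.2041 -40.0843   6.0958] turn [ 0.0012 -0.0022  0.006 ]
```

>>> play_rows --series '[[[26.3, -40.2, 2], [0, 0, 0.004]], [[26.3, -40.2, 2], [0, 0, 0.004]], [[26.3, -40.2, 2], [0, 0, 0.004]], [[26.3, -40.2, 2], [0, 0, 0.004]], [[26.3, -40.2, 2], [0, 0, 0.004]], [[26.3, -40.2, 2], [0, 0, 0.004]], [[26.3, -40.2, 2], [0, 0, 0.004]], [[26.3, -40.2, 2], [0, 0, 0.004]], [[26.3, -40.2, 2], [0, 0, 0.004]], [[26.3, -40.2, 2], [0, 0, 0.004]], [[26.3, -40.2, 3], [0, 0, 0.004]], [[26.3, -40.2, 6], [0, 0, 0.004]]]'

```text
t: 2.1
eef_pos: [0.4626, 0.2328, 0.2547]
orientation: [0.969, 0.245, 0.006, 0.0]
ft_force: [1.7, -0.6, 0.8]
opening: 0.0869
```

>>> play_rows --series '[[[0, 0, 0], [0, 0, 0]], [[0, 0, 0], [0, 0, 0]], [[0, 0, 0], [0, 0, 0]], [[0, 0, 0], [0, 0, 0]]]'

```text
t: 2.43
eef_pos: [0.4604, 0.2275, 0.2509]
orientation: [0.97, 0.244, 0.001, 0.001]
ft_force: [-1.3, -0.1, -0.2]
opening: 0.0867
```

```bash
python3 - <<'E'
from h import *
s=manip.sense();print(s["joint_pos"],s["ft_force"])
rel([.459,.232,.145],-61.5)
cv2.imwrite("pics/scene1.png",manip.get_image("scene"))
t=manip.get_image("top")
cv2.imwrite("pics/c2.png",np.hstack([crop(cv2.imread("pics/scene1.png"),270,130,80,100,5),crop(t,225,130,80,100,5)])[:, :800])
E
```

```text
[ 0.3068 -0.0684  1.7789 -0.0024  1.4291  1.3856] [-1.3419 -0.1433 -0.25  ]
shift cm [ 0.0745 -0.4963 10.592 ] turn [ 0.0028 -0.0015 -0.005 ]
```

View pics/c2.png

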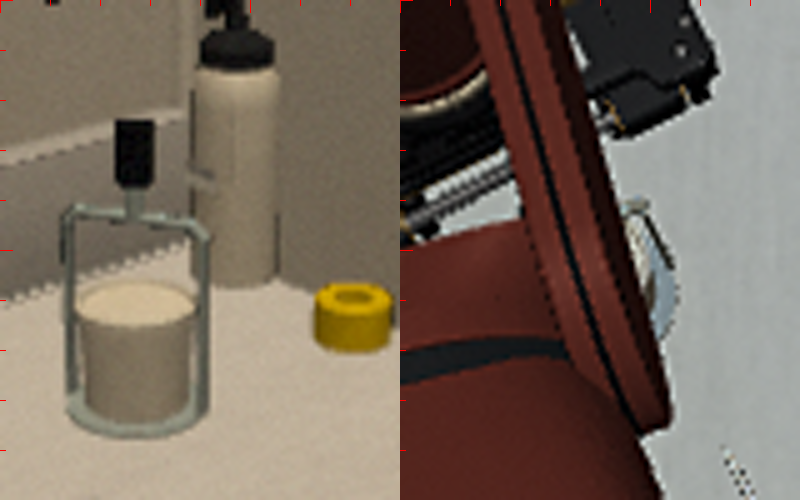

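The carrier is intact. Its knob is at (297,160) in the scene view, with the fingertips just above it near (281,130) and (314,132). Now descending and grasping.

>>> play_rows --series '[[[0.1, -0.5, 1.5], [0.002, 0, -0.005]], [[0.1, -0.5, 3.5], [0.002, 0, -0.005]], [[0.1, -0.5, 6], [0.002, 0, -0.005]], [[0.1, -0.5, 8], [0.002, 0, -0.005]], [[0.1, -0.5, 9.5], [0.002, 0, -0.005]], [[0.1, -0.5, 10.3], [0.002, 0, -0.005]], [[0.1, -0.5, 10.6], [0.002, 0, -0.005]], [[0.1, -0.5, 10.6], [0.002, 0, -0.005]], [[0.1, -0.5, 10.6], [0.002, 0, -0.005]]]'

```text
t: 3.28
eef_pos: [0.4591, 0.2331, 0.1451]
orientation: [0.969, 0.247, 0.001, -0.0]
ft_force: [0.5, -0.3, -0.4]
opening: 0.0869
```

>>> play_rows --series '[[[0, 0, 0], [0, 0, 0]], [[0, 0, 0], [0, 0, 0]], [[0, 0, 0], [0, 0, 0]], [[0, 0, 0], [0, 0, 0]], [[0, 0, 0], [0, 0, 0]], [[0, 0, 0], [0, 0, 0]], [[0, 0, 0], [0, 0, 0]], [[0, 0, 0], [0, 0, 0]]]' --jaw 1.5 --force 25

```text
t: 3.95
eef_pos: [0.4581, 0.2332, 0.1437]
orientation: [0.969, 0.247, -0.0, 0.0]
ft_force: [0.3, -0.2, 0.3]
opening: 0.0415
```

```bash
python3 - <<'E'
from h import *
s=manip.sense();print(s["eef_pos"],s["ft_force"],s["ft_torque"],s["tau"],s["opening"])
E
```

```text
[0.4581 0.2332 0.1437] [ 0.3366 -0.1586  0.345 ] [-0.0172 -0.0002  0.0066] [  0.0043 -37.8171 -36.4786   0.0469  -0.0669  -0.    ] 0.04154425334192401
```

>>> play_rows --series '[[[0, 0, 0], [0, 0, 0]], [[0, 0, 0], [0, 0, 0]], [[0, 0, 0], [0, 0, 0]], [[0, 0, 0], [0, 0, 0]], [[0, 0, 0], [0, 0, 0]], [[0, 0, 0], [0, 0, 0]]]'

```text
t: 4.45
eef_pos: [0.458, 0.233, 0.1435]
orientation: [0.969, 0.247, -0.0, 0.0]
ft_force: [-0.4, -0.7, -1.5]
opening: 0.0235
```

```bash
python3 - <<'E'
from h import *
s=manip.sense();print(s["eef_pos"],s["ft_force"],s["ft_torque"],s["opening"])
E
```

```text
[0.458  0.233  0.1435] [-0.3633 -0.7427 -1.5175] [-0.0921 -0.0733  0.0366] 0.023495064135154554
```

>>> play_rows --series '[[[0, 0, -0.3], [0, 0, 0]], [[0, 0, -1], [0, 0, 0]], [[0, 0, -2.5], [0, 0, 0]], [[0, 0, -4.5], [0, 0, 0]], [[0, 0, -6.5], [0, 0, 0]], [[0, 0, -8.5], [0, 0, 0]], [[0, 0, -10.5], [0, 0, 0]], [[0, 0, -11.8], [0, 0, 0]], [[0, 0, -12.4], [0, 0, 0]], [[0, 0, -12.6], [0, 0, 0]], [[0, 0, -12.6], [0, 0, 0]], [[0, 0, -12.6], [0, 0, 0]]]'

```text
t: 5.45
eef_pos: [0.4575, 0.233, 0.2683]
orientation: [0.969, 0.247, -0.001, 0.0]
ft_force: [-0.3, -0.4, -3.7]
opening: 0.0233
```

>>> play_rows --series '[[[0, 0, 0], [0, 0, 0]], [[0, 0, 0], [0, 0, 0]], [[0, 0, 0], [0, 0, 0]], [[0, 0, 0], [0, 0, 0]], [[0, 0, 0], [0, 0, 0]], [[0, 0, 0], [0, 0, 0]]]'

```text
t: 5.95
eef_pos: [0.4581, 0.2331, 0.2696]
orientation: [0.969, 0.247, -0.0, 0.0]
ft_force: [-0.3, 1.0, -1.6]
opening: 0.0233
```

```bash
python3 - <<'E'
from h import *
F=[]
for i in range(6):
    im=manip.get_image("scene" if i%2 else "top"); F.append(manip.sense()["ft_force"]); 
    cv2.imwrite("pics/%s2.png"%("scene" if i%2 else "top"),im)
s=manip.sense();F=np.array(F);print(F,F.mean(0),s["ft_torque"],s["eef_pos"],s["opening"])
print(Ro.from_quat(s["orientation"]).as_matrix())
a=np.radians(14.3);seat=np.array([.519,-.021]);d=np.array([np.cos(a),np.sin(a)])
p=seat-.08*d;print(p);rel([*p,.270],-75.7)
cv2.imwrite("pics/c3.png",np.hstack([crop(cv2.imread("pics/scene2.png"),260,90,80,110,5),crop(cv2.imread("pics/top0.png"),325,95,50,69,8)[:550]])[:550,:800])
E
```

```text
[[-0.6804 -0.4883 -3.3661]
 [-0.7578 -0.0387 -4.3948]
 [ 0.1577  0.0725 -3.2299]
 [ 0.228   0.7767 -4.0217]
 [ 0.09    0.7707 -3.803 ]
 [ 0.5073 -0.3203 -2.7761]] [-0.0759  0.1288 -3.5986] [-0.005  -0.0258 -0.0336] [0.4581 0.2332 0.2697] 0.02321336994122326
[[ 0.8782  0.4784 -0.0001]
 [ 0.4784 -0.8782 -0.    ]
 [-0.0001 -0.0001 -1.    ]]
[ 0.4415 -0.0408]
shift cm [-14.5662  23.2592  -0.0273] turn [-0.      0.0001  0.2492]
```

View pics/c3.png

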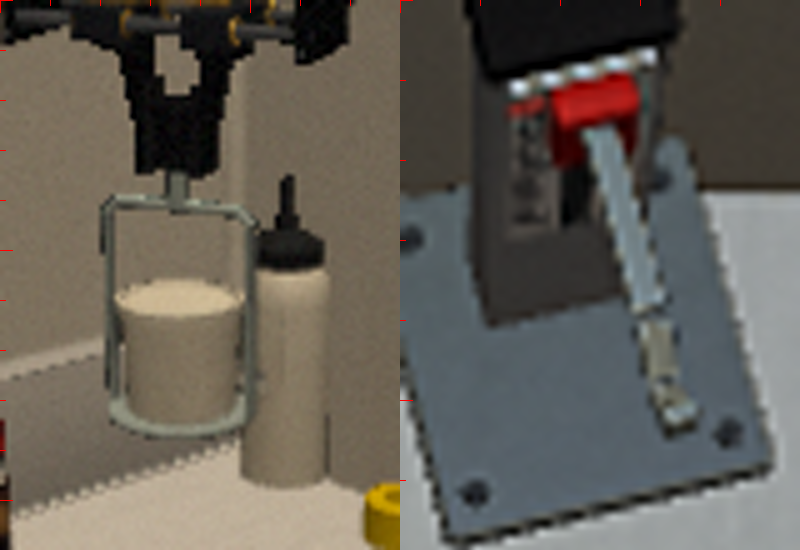

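The carrier hangs straight in the grip, and its weight reads about 3.5 N (noisy). The hook crop shows the strip bending down at about top (356.3,133.1), the trough bottom near (357.9,141.9) and the tip top near (360,146.4).

```bash
python3 - <<'E'
from h import *
a=np.radians(14.3);d=np.array([np.cos(a),np.sin(a)])
for nm,u,v,z in [("bend",356.3,133.1,.225),("seat",357.9,141.9,.215),("tip",360,146.4,.231)]:
    p=onz("top",u,v,z);print(nm,p,p[:2]@d)
for w in [(.519,-.021,.215),(.519-.0116,-.024,.231)]: print(proj("top",w),proj("scene",w))
s=cv2.imread("pics/scene0.png");cv2.imwrite("pics/c4.png",np.hstack([crop(s,365,135,40,40,14)]))
E
```

```text
bend [ 0.539  -0.0149  0.225 ] 0.5186594867493785
seat [ 0.521  -0.0189  0.215 ] 0.5001813346034368
tip [ 0.5046 -0.0225  0.231 ] 0.4833750417770614
[358.8165 142.7049] [379.6358 160.1678]
[360.6249 145.2201] [378.1497 155.2878]
```

View pics/c4.png

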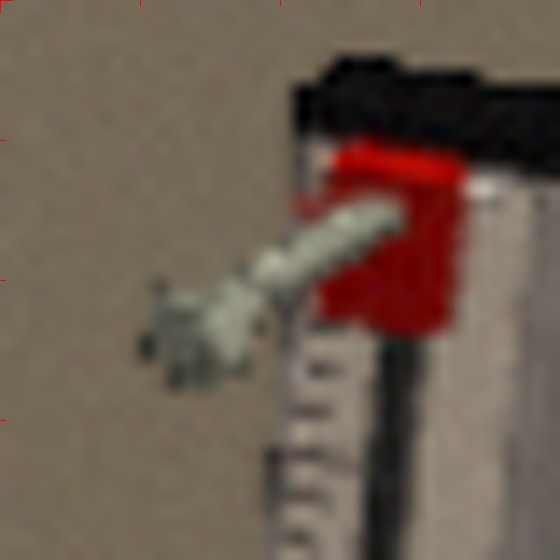

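>>> play_rows --series '[[[-0.6, 1, 0], [0, 0, 0.01]], [[-2, 3, 0], [0, 0, 0.05]], [[-4, 6, 0], [0, 0, 0.1]], [[-6, 9.4, 0], [0, 0, 0.14]], [[-8, 12.8, 0], [0, 0, 0.18]], [[-10, 16, 0], [0, 0, 0.21]], [[-12, 19, 0], [0, 0, 0.23]], [[-13.4, 21.5, 0], [0, 0, 0.245]], [[-14.2, 22.8, 0], [0, 0, 0.25]], [[-14.6, 23.3, 0], [0, 0, 0.25]], [[-14.6, 23.3, 0], [0, 0, 0.25]], [[-14.6, 23.3, 0], [0, 0, 0.25]]]'

```text
t: 7.25
eef_pos: [0.4412, -0.0411, 0.2697]
orientation: [0.992, 0.124, -0.0, -0.0]
ft_force: [-0.4, 0.0, -4.0]
opening: 0.0236
```

>>> play_rows --series '[[[0.3, 0, 0.3], [0, 0, 0]], [[1, 0, 0.3], [0, 0, 0]], [[2, 0, 0.3], [0, 0, 0]], [[3, 0, 0.3], [0, 0, 0]], [[4, 0, 0.3], [0, 0, 0]], [[5, 0, 0.3], [0, 0, 0]], [[6, 0, 0.3], [0, 0, 0]], [[7, 0, 0.3], [0, 0, 0]], [[7.7, 0, 0.3], [0, 0, 0]], [[8.1, 0, 0.3], [0, 0, 0]], [[8.1, 0, 0.3], [0, 0, 0]], [[8.1, 0, 0.3], [0, 0, 0]]]'

```text
t: 8.25
eef_pos: [0.5198, -0.0214, 0.2665]
orientation: [0.992, 0.124, -0.0, -0.0]
ft_force: [0.5, -0.5, -3.9]
opening: 0.0236
```

```bash
python3 - <<'E'
from h import *
F=[]
for i in range(12):
    im=manip.get_image("scene" if i%2 else "top"); F.append(manip.sense()["ft_force"]); 
    cv2.imwrite("pics/%s3.png"%("scene" if i%2 else "top"),im)
s=manip.sense();F=np.array(F);print(F.mean(0),F[:,2].std(),s["eef_pos"],s["tau"])
rel([.520,-.020,.267],-75.7)
cv2.imwrite("pics/c5.png",np.hstack([crop(cv2.imread("pics/scene3.png"),340,85,80,110,5),crop(cv2.imread("pics/top3.png"),310,80,80,110,5)]))
E
```

```text
[-0.2536  0.0805 -2.9456] 0.6718975992348352 [ 0.5198 -0.0214  0.2668] [ -0.01   -38.3206 -41.2332   0.0606  -0.0494  -0.0001]
shift cm [ 0.0487 -0.1305 -0.0247] turn [ 0.0001  0.0001 -0.0009]
```

View pics/c5.png

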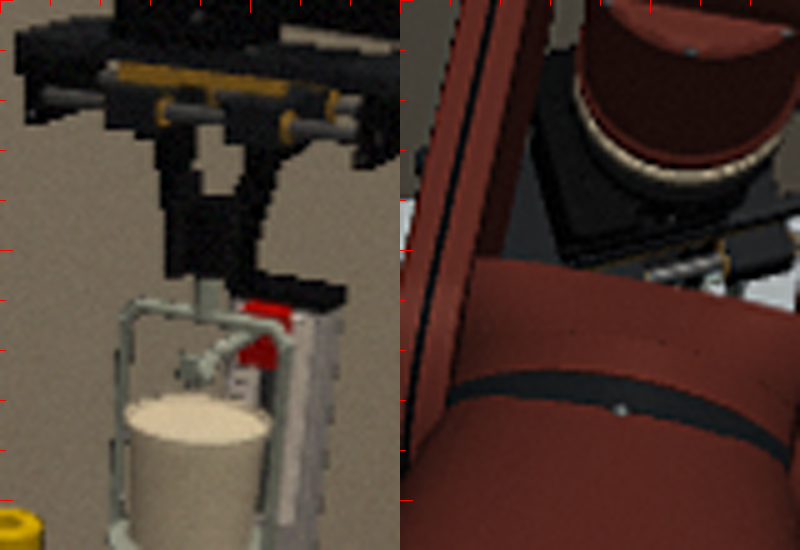

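The strip passes through the window: the hook is at about scene (380,158), between the bar (381,147) and the lid (380,165). I'll check the bar's position over the seat by projection.

```bash
python3 - <<'E'
from h import *
P=manip.sense()["eef_pos"]
b=P+[0,0,.0187+.0018-.040];print("bar proj",b,proj("scene",b),"below at seat",proj("scene",[P[0],P[1],.215]),"seat",proj("scene",[.52,-.02,.215]))
for x in(-.005,.005): print(x,proj("scene",[P[0]+x,P[1],.215]))
E
```

```text
bar proj [ 0.5198 -0.0214  0.2473] [380.9688 147.7432] below at seat [379.9686 160.1342] seat [379.5708 159.986 ]
-0.005 [378.7189 160.5552]
0.005 [381.2097 159.7161]
```

The bar projects to (381.0,147.7), against (381.4,147.4) seen, and it lies over the seat. Lowering to just above the seat.

>>> play_rows --series '[[[0, 0, 0.1], [0, 0, 0]], [[0, 0, 0.3], [0, 0, 0]], [[0, 0, 0.55], [0, 0, 0]], [[0, 0, 0.8], [0, 0, 0]], [[0, 0, 1.05], [0, 0, 0]], [[0, 0, 1.3], [0, 0, 0]], [[0, 0, 1.55], [0, 0, 0]], [[0, 0, 1.8], [0, 0, 0]], [[0, 0, 2.0], [0, 0, 0]], [[0, 0, 2.1], [0, 0, 0]], [[0, 0, 2.2], [0, 0, 0]], [[0, 0, 2.3], [0, 0, 0]]]'

```text
t: 9.85
eef_pos: [0.5199, -0.0214, 0.2437]
orientation: [0.992, 0.124, 0.0, 0.0]
ft_force: [-0.7, -0.9, -2.7]
opening: 0.023
```

>>> play_rows --series '[[[0, 0, 0.1], [0, 0, 0]], [[0, 0, 0.2], [0, 0, 0]], [[0, 0, 0.3], [0, 0, 0]], [[0, 0, 0.4], [0, 0, 0]], [[0, 0, 0.5], [0, 0, 0]], [[0, 0, 0.6], [0, 0, 0]], [[0, 0, 0.7], [0, 0, 0]], [[0, 0, 0.8], [0, 0, 0]], [[0, 0, 0.9], [0, 0, 0]], [[0, 0, 1.0], [0, 0, 0]], [[0, 0, 1.1], [0, 0, 0]], [[0, 0, 1.2], [0, 0, 0]]]'

```text
t: 10.85
eef_pos: [0.52, -0.0213, 0.2317]
orientation: [0.992, 0.124, 0.0, 0.0]
ft_force: [-0.0, -0.0, -2.1]
opening: 0.0235
```

```bash
cat >> h.py <<'E'
def avg(n,nm):
    F=[];im=None
    for i in range(n): im=manip.get_image(nm);s=manip.sense();F.append(np.r_[s["ft_force"],s["ft_torque"]])
    F=np.array(F);print("F",F.mean(0),"sd",F[:,2].std()/n**.5,"pos",s["eef_pos"],"q",s["orientation"],"open",s["opening"],"t",s["t"]);return im
E
python3 - <<'E'
from h import *
cv2.imwrite("pics/scene4.png",avg(16,"scene"))
E
```

```text
F [ 0.5539  0.3708 -2.0386  0.0231 -0.0886  0.0017] sd 0.1416427142267121 pos [ 0.5199 -0.0213  0.2317] q [ 0.9923  0.1241 -0.      0.    ] open 0.023723051127237466 t 11.65
```

>>> play_rows --series '[[[0, 0, 0.1], [0, 0, 0]], [[0, 0, 0.2], [0, 0, 0]], [[0, 0, 0.3], [0, 0, 0]], [[0, 0, 0.4], [0, 0, 0]], [[0, 0, 0.5], [0, 0, 0]], [[0, 0, 0.6], [0, 0, 0]], [[0, 0, 0.7], [0, 0, 0]], [[0, 0, 0.8], [0, 0, 0]], [[0, 0, 0.9], [0, 0, 0]], [[0, 0, 1.0], [0, 0, 0]], [[0, 0, 1.1], [0, 0, 0]], [[0, 0, 1.2], [0, 0, 0]]]'

```text
t: 12.65
eef_pos: [0.5199, -0.0214, 0.2197]
orientation: [0.992, 0.124, -0.0, 0.0]
ft_force: [0.9, 0.6, -1.1]
opening: 0.0235
```

```bash
python3 - <<'E'
from h import *
im=avg(30,"scene");cv2.imwrite("pics/scene5.png",im)
a=cv2.imread("pics/scene4.png")
# red carriage position across views
for f in ("scene0","scene3","scene4","scene5"):
    h=cv2.cvtColor(cv2.imread(f"pics/{f}.png"),cv2.COLOR_BGR2HSV);h=h[120:220,370:420]
    m=cv2.inRange(h,(0,180,60),(8,255,255));ys,xs=np.nonzero(m);print(f,len(ys),ys.min()+120,ys.max()+120,xs.mean()+370,ys.mean()+120)
E
```

```text
F [ 0.9046 -0.0155 -0.8529  0.0302 -0.2069 -0.0041] sd 0.0959265437066457 pos [ 0.5199 -0.0214  0.2197] q [ 0.9923  0.1241 -0.0001  0.    ] open 0.02328287877775883 t 14.15
scene0 85 145 158 392.9294117647059 151.28235294117647
scene3 59 145 158 392.3728813559322 151.32203389830508
scene4 81 148 161 393.0246913580247 154.91358024691357
scene5 75 153 165 392.6 159.10666666666668
```

Fx has grown to 0.9 N and the hook touched about 3 mm early. So the bar is riding the tip-side facet, and the trough bottom is about 2 mm further along +x. Shifting gently that way.

>>> play_rows --series '[[[0.04, 0, 0], [0, 0, 0]], [[0.08, 0, 0], [0, 0, 0]], [[0.12, 0, 0.05], [0, 0, 0]], [[0.16, 0, 0.1], [0, 0, 0]], [[0.2, 0, 0.15], [0, 0, 0]], [[0.23, 0, 0.2], [0, 0, 0]], [[0.23, 0, 0.2], [0, 0, 0]], [[0.23, 0, 0.2], [0, 0, 0]]]'

```text
t: 14.82
eef_pos: [0.5218, -0.0208, 0.2175]
orientation: [0.992, 0.124, -0.0, -0.0]
ft_force: [-0.5, -0.5, -0.9]
opening: 0.0232
```

```bash
cat >> h.py <<'E'
def red(im):
    h=cv2.cvtColor(im,cv2.COLOR_BGR2HSV)[120:220,370:420];ys,xs=np.nonzero(cv2.inRange(h,(0,180,60),(8,255,255)));print("red",len(ys),ys.min()+120,ys.max()+120,ys.mean()+120)
E
python3 - <<'E'
from h import *
im=avg(20,"scene");cv2.imwrite("pics/scene6.png",im);red(im)
for z in (.225,.195): print(proj("scene",[.613,.004,z]))
E
```

```text
F [-1.4913 -0.0541 -0.8836 -0.0296  0.3002 -0.0073] sd 0.08420355836064243 pos [ 0.522  -0.0208  0.2176] q [ 0.9923  0.1241 -0.0002  0.    ] open 0.023100777489473322 t 15.8167
red 77 153 165 159.36363636363637
[394.3644 147.0608]
[393.3581 157.6388]
```

>>> play_rows --series '[[[-0.03, 0, 0.05], [0, 0, 0]], [[-0.06, 0, 0.1], [0, 0, 0]], [[-0.09, 0, 0.15], [0, 0, 0]], [[-0.12, 0, 0.2], [0, 0, 0]], [[-0.12, 0, 0.25], [0, 0, 0]], [[-0.12, 0, 0.3], [0, 0, 0]], [[-0.12, 0, 0.35], [0, 0, 0]], [[-0.12, 0, 0.4], [0, 0, 0]], [[-0.12, 0, 0.45], [0, 0, 0]], [[-0.12, 0, 0.45], [0, 0, 0]], [[-0.12, 0, 0.45], [0, 0, 0]]]'

```text
t: 16.73
eef_pos: [0.5214, -0.021, 0.2134]
orientation: [0.992, 0.124, 0.0, 0.0]
ft_force: [4.3, 1.9, 0.7]
opening: 0.0236
```

```bash
python3 - <<'E'
from h import *
im=avg(25,"scene");cv2.imwrite("pics/scene7.png",im);red(im)
E
```

```text
F [ 4.717   2.1485 -0.1719  0.4388 -0.9344 -0.024 ] sd 0.08454351000677482 pos [ 0.5213 -0.021   0.2134] q [0.9923 0.1241 0.0004 0.    ] open 0.023233050338639004 t 17.9833
red 80 154 167 160.6375
```

The lateral forces are the bar wedged between the steep facets: about 5.2 N for a 1.2 mm shift, with zero roughly 0.9 mm back toward +x. The vertical load is nearly balanced at -0.17 N. Re-centring.

>>> play_rows --series '[[[0.02, 0, 0], [0, 0, 0]], [[0.04, 0, 0], [0, 0, 0]], [[0.06, 0, 0], [0, 0, 0]], [[0.08, 0, 0], [0, 0, 0]], [[0.08, 0, 0], [0, 0, 0]], [[0.08, 0, 0], [0, 0, 0]]]'

```text
t: 18.48
eef_pos: [0.5215, -0.021, 0.2131]
orientation: [0.992, 0.124, -0.0, 0.0]
ft_force: [2.6, 1.5, -0.1]
opening: 0.0233
```

```bash
python3 - <<'E'
from h import *
im=avg(20,"scene");cv2.imwrite("pics/scene8.png",im);red(im)
cv2.imwrite("pics/c6.png",crop(im,340,100,80,120,5))
E
```

```text
F [ 2.397   0.575  -0.3194  0.1945 -0.4175 -0.0051] sd 0.14080511701567117 pos [ 0.5216 -0.0209  0.2131] q [ 0.9923  0.1241 -0.0002  0.    ] open 0.023175349214599603 t 19.4833
red 74 154 167 161.09459459459458
```

View pics/c6.png

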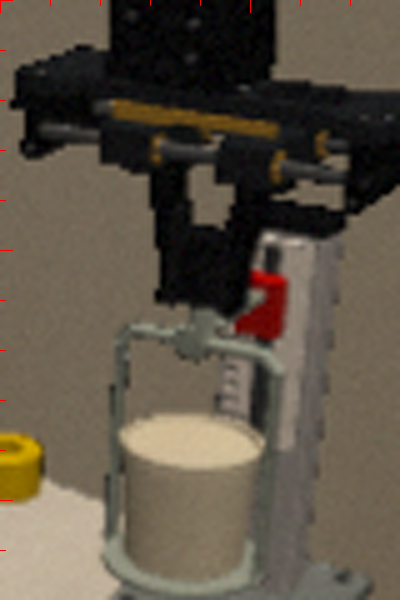

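The bar sits in the trough at about (379,168), with the carrier upright and the cup clear of the stand. One last trim, then release.

>>> play_rows --series '[[[0.02, 0, 0.03], [0, 0, 0]], [[0.04, 0, 0.07], [0, 0, 0]], [[0.05, 0, 0.1], [0, 0, 0]], [[0.05, 0, 0.1], [0, 0, 0]], [[0.05, 0, 0.1], [0, 0, 0]]]'

```text
t: 19.9
eef_pos: [0.5218, -0.0208, 0.212]
orientation: [0.992, 0.124, -0.001, 0.0]
ft_force: [-0.8, -1.3, -1.0]
opening: 0.0232
```

```bash
python3 - <<'E'
from h import *
im=avg(25,"scene");cv2.imwrite("pics/scene9.png",im);red(im)
E
```

```text
F [-2.2048 -0.5108 -0.0984 -0.0921  0.4648 -0.0045] sd 0.10546143378938225 pos [ 0.5221 -0.0208  0.2121] q [ 0.9923  0.1241 -0.0002  0.    ] open 0.023206223994284878 t 21.15
red 78 155 167 161.25641025641025
```

>>> play_rows --series '[[[-0.025, 0, 0], [0, 0, 0]], [[-0.025, 0, 0], [0, 0, 0]], [[-0.025, 0, 0], [0, 0, 0]], [[-0.025, 0, 0], [0, 0, 0]], [[-0.025, 0, 0], [0, 0, 0]], [[-0.025, 0, 0], [0, 0, 0]]]' --force 4

```text
t: 21.65
eef_pos: [0.5223, -0.0208, 0.2124]
orientation: [0.992, 0.124, 0.0, 0.0]
ft_force: [0.1, -0.2, -0.5]
opening: 0.024
```

```bash
python3 - <<'E'
from h import *
im=avg(12,"scene");red(im)
E
```

```text
F [ 0.2868 -0.3796 -0.4514 -0.0711 -0.0733  0.0189] sd 0.1328921635622807 pos [ 0.5221 -0.0209  0.2123] q [0.9923 0.124  0.0001 0.0001] open 0.023436640467547037 t 22.25
red 77 155 167 161.27272727272728
```

>>> play_rows --series '[[[0, 0, 0.05], [0, 0, 0]], [[0, 0, 0.1], [0, 0, 0]], [[0, 0, 0.12], [0, 0, 0]], [[0, 0, 0.12], [0, 0, 0]], [[0, 0, 0.12], [0, 0, 0]]]'

```text
t: 22.67
eef_pos: [0.522, -0.0208, 0.211]
orientation: [0.992, 0.124, 0.0, 0.0]
ft_force: [0.8, -0.2, 0.3]
opening: 0.0236
```

```bash
python3 - <<'E'
from h import *
im=avg(20,"scene");red(im)
E
```

```text
F [ 1.1301 -0.4493  0.086  -0.1027 -0.2378 -0.0063] sd 0.09801077217034944 pos [ 0.522  -0.0208  0.211 ] q [ 0.9923  0.1241 -0.0001  0.    ] open 0.023578548675239328 t 23.6667
red 76 155 168 161.28947368421052
```

Balanced: Fz is about 0.1 N. Opening the jaws.

>>> play_rows --series '[[[0, 0, 0], [0, 0, 0]], [[0, 0, 0], [0, 0, 0]], [[0, 0, 0], [0, 0, 0]], [[0, 0, 0], [0, 0, 0]], [[0, 0, 0], [0, 0, 0]], [[0, 0, 0], [0, 0, 0]], [[0, 0, 0], [0, 0, 0]], [[0, 0, 0], [0, 0, 0]], [[0, 0, 0], [0, 0, 0]], [[0, 0, 0], [0, 0, 0]], [[0, 0, 0], [0, 0, 0]], [[0, 0, 0], [0, 0, 0]]]' --jaw 5

```text
t: 24.67
eef_pos: [0.522, -0.0208, 0.211]
orientation: [0.992, 0.124, -0.0, 0.0]
ft_force: [-0.1, 0.3, 0.6]
opening: 0.0499
```

```bash
python3 - <<'E'
from h import *
P=None
for i in range(4):
    im=avg(10,"scene");red(im);g=im[100:240,340:420].astype(int)
    if P is not None: print("diff",np.abs(g-P).mean(),np.abs(g-P).max())
    P=g
cv2.imwrite("pics/scene10.png",im);cv2.imwrite("pics/c7.png",crop(im,340,100,80,120,5))
E
```

```text
F [ 0.13    0.011   0.2866  0.0123  0.0214 -0.0083] sd 0.1482793053471792 pos [ 0.522  -0.0208  0.211 ] q [ 0.9923  0.1241 -0.0001  0.    ] open 0.04995573862462658 t 25.1667
red 42 155 168 162.61904761904762Traceback (most recent call last):
  File "<stdin>", line 4, in <module>
  File "h.py", line 31, in avg
    for i in range(n): im=manip.get_image(nm);s=manip.sense();F.append(np.r_[s["ft_force"],s["ft_torque"]])
                          ~~~~~~~~~~~~~~~^^^^
ValueError: 200 camera calls are used up
```

The camera calls are used up, and I miscounted them. The last picture gave the hook's red carriage at rows 155–168, unchanged after release, so nothing jumped. I'll let it hang a further 2.5 s, then regrasp.

>>> play_rows --series '[[[0, 0, 0], [0, 0, 0]], [[0, 0, 0], [0, 0, 0]], [[0, 0, 0], [0, 0, 0]], [[0, 0, 0], [0, 0, 0]], [[0, 0, 0], [0, 0, 0]], [[0, 0, 0], [0, 0, 0]], [[0, 0, 0], [0, 0, 0]], [[0, 0, 0], [0, 0, 0]], [[0, 0, 0], [0, 0, 0]], [[0, 0, 0], [0, 0, 0]], [[0, 0, 0], [0, 0, 0]], [[0, 0, 0], [0, 0, 0]]]'

```text
t: 26.17
eef_pos: [0.522, -0.0208, 0.211]
orientation: [0.992, 0.124, -0.0, 0.0]
ft_force: [0.5, 0.2, 0.5]
opening: 0.0499
```

>>> play_rows --series '[[[0, 0, 0], [0, 0, 0]], [[0, 0, 0], [0, 0, 0]], [[0, 0, 0], [0, 0, 0]], [[0, 0, 0], [0, 0, 0]], [[0, 0, 0], [0, 0, 0]], [[0, 0, 0], [0, 0, 0]], [[0, 0, 0], [0, 0, 0]], [[0, 0, 0], [0, 0, 0]], [[0, 0, 0], [0, 0, 0]], [[0, 0, 0], [0, 0, 0]], [[0, 0, 0], [0, 0, 0]], [[0, 0, 0], [0, 0, 0]]]'

```text
t: 27.17
eef_pos: [0.522, -0.0209, 0.211]
orientation: [0.992, 0.124, -0.0, 0.0]
ft_force: [0.5, 0.3, -0.2]
opening: 0.0503
```

>>> play_rows --series '[[[0, 0, 0], [0, 0, 0]], [[0, 0, 0], [0, 0, 0]], [[0, 0, 0], [0, 0, 0]], [[0, 0, 0], [0, 0, 0]], [[0, 0, 0], [0, 0, 0]], [[0, 0, 0], [0, 0, 0]]]'

```text
t: 27.67
eef_pos: [0.5219, -0.0208, 0.211]
orientation: [0.992, 0.124, -0.0, 0.0]
ft_force: [-0.9, -0.1, -0.6]
opening: 0.0501
```

>>> play_rows --series '[[[0, 0, 0], [0, 0, 0]], [[0, 0, 0], [0, 0, 0]], [[0, 0, 0], [0, 0, 0]], [[0, 0, 0], [0, 0, 0]], [[0, 0, 0], [0, 0, 0]], [[0, 0, 0], [0, 0, 0]], [[0, 0, 0], [0, 0, 0]], [[0, 0, 0], [0, 0, 0]], [[0, 0, 0], [0, 0, 0]], [[0, 0, 0], [0, 0, 0]], [[0, 0, 0], [0, 0, 0]], [[0, 0, 0], [0, 0, 0]]]'

```text
t: 28.67
eef_pos: [0.522, -0.0208, 0.211]
orientation: [0.992, 0.124, -0.0, 0.0]
ft_force: [-0.1, 0.8, -0.9]
opening: 0.05
```

>>> play_rows --series '[[[0, 0, 0], [0, 0, 0]], [[0, 0, 0], [0, 0, 0]], [[0, 0, 0], [0, 0, 0]], [[0, 0, 0], [0, 0, 0]], [[0, 0, 0], [0, 0, 0]], [[0, 0, 0], [0, 0, 0]], [[0, 0, 0], [0, 0, 0]], [[0, 0, 0], [0, 0, 0]], [[0, 0, 0], [0, 0, 0]], [[0, 0, 0], [0, 0, 0]], [[0, 0, 0], [0, 0, 0]], [[0, 0, 0], [0, 0, 0]]]'

```text
t: 29.67
eef_pos: [0.522, -0.0208, 0.211]
orientation: [0.992, 0.124, -0.0, 0.0]
ft_force: [-0.5, -0.1, -0.5]
opening: 0.05
```

>>> play_rows --series '[[[0, 0, 0], [0, 0, 0]], [[0, 0, 0], [0, 0, 0]], [[0, 0, 0], [0, 0, 0]], [[0, 0, 0], [0, 0, 0]], [[0, 0, 0], [0, 0, 0]], [[0, 0, 0], [0, 0, 0]], [[0, 0, 0], [0, 0, 0]], [[0, 0, 0], [0, 0, 0]]]' --jaw 1.5 --force 20

```text
t: 30.33
eef_pos: [0.522, -0.0209, 0.211]
orientation: [0.992, 0.124, -0.0, 0.0]
ft_force: [-0.4, 0.2, 0.2]
opening: 0.0235
```

```bash
python3 - <<'E'
from h import *
s=manip.sense();print(s["eef_pos"],s["ft_force"],s["ft_torque"],s["tau"],s["opening"])
E
```

```text
[ 0.522  -0.0209  0.211 ] [-0.4496  0.1704  0.1809] [-0.0259  0.0053 -0.0123] [  0.0712 -37.5467 -38.358    0.1036  -0.0276  -0.0018] 0.023533331539947345
```

Regripped at 23.5 mm. Lifting slowly, at about 17 mm/s.

>>> play_rows --series '[[[0, 0, -0.05], [0, 0, 0]], [[0, 0, -0.15], [0, 0, 0]], [[0, 0, -0.3], [0, 0, 0]], [[0, 0, -0.45], [0, 0, 0]], [[0, 0, -0.6], [0, 0, 0]], [[0, 0, -0.75], [0, 0, 0]], [[0, 0, -0.9], [0, 0, 0]], [[0, 0, -1.05], [0, 0, 0]], [[0, 0, -1.2], [0, 0, 0]], [[0, 0, -1.35], [0, 0, 0]], [[0, 0, -1.5], [0, 0, 0]], [[0, 0, -1.6], [0, 0, 0]]]'

```text
t: 31.33
eef_pos: [0.5219, -0.0208, 0.2271]
orientation: [0.992, 0.124, -0.0, 0.0]
ft_force: [0.0, 0.1, -2.0]
opening: 0.0233
```

>>> play_rows --series '[[[0, 0, -0.1], [0, 0, 0]], [[0, 0, -0.2], [0, 0, 0]], [[0, 0, -0.3], [0, 0, 0]], [[0, 0, -0.4], [0, 0, 0]], [[0, 0, -0.5], [0, 0, 0]], [[0, 0, -0.6], [0, 0, 0]], [[0, 0, -0.7], [0, 0, 0]], [[0, 0, -0.8], [0, 0, 0]], [[0, 0, -0.9], [0, 0, 0]], [[0, 0, -1.0], [0, 0, 0]], [[0, 0, -1.1], [0, 0, 0]], [[0, 0, -1.2], [0, 0, 0]]]'

```text
t: 32.33
eef_pos: [0.5217, -0.0207, 0.2389]
orientation: [0.992, 0.124, -0.0, -0.0]
ft_force: [0.5, 0.5, -3.8]
opening: 0.0234
```

>>> play_rows --series '[[[0, 0, -0.1], [0, 0, 0]], [[0, 0, -0.2], [0, 0, 0]], [[0, 0, -0.3], [0, 0, 0]], [[0, 0, -0.4], [0, 0, 0]], [[0, 0, -0.5], [0, 0, 0]], [[0, 0, -0.6], [0, 0, 0]], [[0, 0, -0.7], [0, 0, 0]], [[0, 0, -0.8], [0, 0, 0]], [[0, 0, -0.9], [0, 0, 0]], [[0, 0, -1.0], [0, 0, 0]], [[0, 0, -1.1], [0, 0, 0]], [[0, 0, -1.2], [0, 0, 0]]]'

```text
t: 33.33
eef_pos: [0.522, -0.0208, 0.2511]
orientation: [0.992, 0.124, -0.0, 0.0]
ft_force: [0.7, -0.8, -2.7]
opening: 0.0233
```

>>> play_rows --series '[[[0, 0, -0.15], [0, 0, 0]], [[0, 0, -0.35], [0, 0, 0]], [[0, 0, -0.55], [0, 0, 0]], [[0, 0, -0.75], [0, 0, 0]], [[0, 0, -0.95], [0, 0, 0]], [[0, 0, -1.15], [0, 0, 0]], [[0, 0, -1.35], [0, 0, 0]], [[0, 0, -1.5], [0, 0, 0]], [[0, 0, -1.6], [0, 0, 0]], [[0, 0, -1.6], [0, 0, 0]], [[0, 0, -1.6], [0, 0, 0]]]'

```text
t: 34.25
eef_pos: [0.522, -0.0208, 0.267]
orientation: [0.992, 0.124, -0.0, 0.0]
ft_force: [-0.5, -0.1, -3.4]
opening: 0.0235
```

```bash
python3 - <<'E'
from h import *
s=manip.sense();print(s["eef_pos"],s["ft_force"],s["ft_torque"],s["joint_pos"])
p=s["eef_pos"]; a=np.radians(14.3);q=[p[0]-.085*np.cos(a),p[1]-.085*np.sin(a),p[2]];print(q)
rel(q,-75.7);rel([.484,-.2155,.2],-75.7)
E
```

```text
[ 0.522  -0.0208  0.267 ] [-0.493  -0.1246 -3.4065] [ 0.0139 -0.0388  0.0115] [-0.1908 -0.0538  1.7349 -0.0001  1.4605  1.1311]
[np.float64(0.4396155107666832), np.float64(-0.04180537154523718), np.float64(0.2670318054507223)]
shift cm [-8.5     0.0061  0.0009] turn [ 0.0001  0.0001 -0.0007]
shift cm [-8.4756 17.9332  6.7054] turn [ 0.0001  0.0001 -0.0007]
```

>>> play_rows --series '[[[-0.3, 0, 0], [0, 0, 0]], [[-1, 0, 0], [0, 0, 0]], [[-2, 0, 0], [0, 0, 0]], [[-3, 0, 0], [0, 0, 0]], [[-4, 0, 0], [0, 0, 0]], [[-5, 0, 0], [0, 0, 0]], [[-6, 0, 0], [0, 0, 0]], [[-7, 0, 0], [0, 0, 0]], [[-7.8, 0, 0], [0, 0, 0]], [[-8.3, 0, 0], [0, 0, 0]], [[-8.5, 0, 0], [0, 0, 0]], [[-8.5, 0, 0], [0, 0, 0]]]'

```text
t: 35.25
eef_pos: [0.4394, -0.0419, 0.2672]
orientation: [0.992, 0.124, 0.0, 0.0]
ft_force: [-0.5, 0.7, -3.2]
opening: 0.0234
```

>>> play_rows --series '[[[0, 0.5, 0], [0, 0, 0]], [[0, 2, 0], [0, 0, 0]], [[0, 4, 0], [0, 0, 0]], [[0, 6, 0], [0, 0, 0]], [[0, 8, 0], [0, 0, 0]], [[0, 10, 0], [0, 0, 0]], [[0, 12, 0], [0, 0, 0]], [[0, 14, 0], [0, 0, 0]], [[0, 16, 0], [0, 0, 0]], [[0, 17.3, 0], [0, 0, 0]], [[0, 17.9, 0], [0, 0, 0]], [[0, 17.9, 0], [0, 0, 0]]]'

```text
t: 36.25
eef_pos: [0.4838, -0.2162, 0.2666]
orientation: [0.992, 0.123, -0.0, -0.0]
ft_force: [0.7, -0.7, -3.5]
opening: 0.0231
```

>>> play_rows --series '[[[0, 0, 0.5], [0, 0, 0]], [[0, 0, 2], [0, 0, 0]], [[0, 0, 3.5], [0, 0, 0]], [[0, 0, 5], [0, 0, 0]], [[0, 0, 6.5], [0, 0, 0]], [[0, 0, 8], [0, 0, 0]], [[0, 0, 9.2], [0, 0, 0]], [[0, 0, 10.2], [0, 0, 0]], [[0, 0, 10.8], [0, 0, 0]], [[0, 0, 11], [0, 0, 0]], [[0, 0, 11], [0, 0, 0]], [[0, 0, 11], [0, 0, 0]]]'

```text
t: 37.25
eef_pos: [0.4841, -0.2154, 0.1577]
orientation: [0.992, 0.124, 0.0, 0.0]
ft_force: [0.7, 0.1, -3.3]
opening: 0.0232
```

```bash
python3 - <<'E'
from h import *
s=manip.sense();print(s["eef_pos"],s["ft_force"],s["orientation"]);rel([.484,-.2155,.1495],-75.7)
E
```

```text
[ 0.4841 -0.2154  0.1577] [ 0.72    0.1352 -3.345 ] [0.9923 0.1241 0.0004 0.0004]
shift cm [-0.0122  0.0022  0.8202] turn [ 0.0008 -0.0006 -0.0007]
```

>>> play_rows --series '[[[0, 0, 0.1], [0, 0, 0]], [[0, 0, 0.25], [0, 0, 0]], [[0, 0, 0.4], [0, 0, 0]], [[0, 0, 0.5], [0, 0, 0]], [[0, 0, 0.55], [0, 0, 0]], [[0, 0, 0.6], [0, 0, 0]], [[0, 0, 0.6], [0, 0, 0]], [[0, 0, 0.6], [0, 0, 0]]]'

```text
t: 37.92
eef_pos: [0.4836, -0.2152, 0.151]
orientation: [0.992, 0.124, -0.0, 0.0]
ft_force: [-0.3, -0.8, -3.9]
opening: 0.0234
```

>>> play_rows --series '[[[0, 0, 0.05], [0, 0, 0]], [[0, 0, 0.1], [0, 0, 0]], [[0, 0, 0.1], [0, 0, 0]], [[0, 0, 0.1], [0, 0, 0]]]'

```text
t: 38.25
eef_pos: [0.4836, -0.2152, 0.15]
orientation: [0.992, 0.124, -0.0, -0.0]
ft_force: [-0.4, -0.6, -3.3]
opening: 0.0232
```

>>> play_rows --series '[[[0, 0, 0.05], [0, 0, 0]], [[0, 0, 0.1], [0, 0, 0]], [[0, 0, 0.1], [0, 0, 0]], [[0, 0, 0.1], [0, 0, 0]]]'

```text
t: 38.58
eef_pos: [0.4838, -0.2154, 0.1495]
orientation: [0.992, 0.124, 0.0, 0.0]
ft_force: [-1.3, -0.1, 0.9]
opening: 0.0235
```

Contact is at TCP z 0.1495, as predicted, and Fz has gone from -3.3 to +0.9 N. Releasing.

>>> play_rows --series '[[[0, 0, 0], [0, 0, 0]], [[0, 0, 0], [0, 0, 0]], [[0, 0, 0], [0, 0, 0]], [[0, 0, 0], [0, 0, 0]]]' --force 4

```text
t: 38.92
eef_pos: [0.4838, -0.2154, 0.1495]
orientation: [0.992, 0.124, 0.0, 0.0]
ft_force: [-2.0, -0.3, 3.3]
opening: 0.0241
```

>>> play_rows --series '[[[0, 0, 0], [0, 0, 0]], [[0, 0, 0], [0, 0, 0]], [[0, 0, 0], [0, 0, 0]], [[0, 0, 0], [0, 0, 0]], [[0, 0, 0], [0, 0, 0]], [[0, 0, 0], [0, 0, 0]], [[0, 0, 0], [0, 0, 0]], [[0, 0, 0], [0, 0, 0]], [[0, 0, 0], [0, 0, 0]], [[0, 0, 0], [0, 0, 0]]]' --jaw 7

```text
t: 39.75
eef_pos: [0.4837, -0.2152, 0.149]
orientation: [0.992, 0.124, -0.0, 0.0]
ft_force: [0.2, -0.1, 1.0]
opening: 0.0695
```

>>> play_rows --series '[[[0, 0, -0.5], [0, 0, 0]], [[0, 0, -1.5], [0, 0, 0]], [[0, 0, -3], [0, 0, 0]], [[0, 0, -4.5], [0, 0, 0]], [[0, 0, -6], [0, 0, 0]], [[0, 0, -8], [0, 0, 0]], [[0, 0, -10], [0, 0, 0]], [[0, 0, -12], [0, 0, 0]], [[0, 0, -12], [0, 0, 0]], [[0, 0, -12], [0, 0, 0]], [[0, 0, -12], [0, 0, 0]], [[0, 0, -12], [0, 0, 0]]]'

```text
t: 40.75
eef_pos: [0.483, -0.2148, 0.2677]
orientation: [0.992, 0.124, -0.001, -0.001]
ft_force: [-0.3, -0.7, -0.6]
opening: 0.07
```

```bash
python3 - <<'E'
from h import *
s=manip.sense();print(s["t"],s["eef_pos"],s["ft_force"],s["opening"],abs(s["qd"]).max())
print(manip.finish_job())
E
```

```text
40.75 [ 0.483  -0.2148  0.2677] [-0.2635 -0.6824 -0.5527] 0.07000639333781372 0.006615666735473368
the job is handed in; nothing more can be done
None
```

I hung the smaller carrier on the hook, let it hang untouched, took it off again, stood it on the green pad and handed the job in at 40.75 s. I couldn't confirm the end state by picture: averaging force readings used up all 200 camera calls just after I let go at the hook.

- **Hanging:** I lowered the carrier until the vertical force was within about 0.1 N of the unloaded reading, then released it. It hung for about 5 s. In the last usable picture, the hook's red carriage was on the same rows (155–168) as before release. So I saw no jump, but only two moments were compared, and stillness for the rest of the hang was not checked by camera.
- **Sideways force:** While lowering, the bar wedged between the trough's sides, with up to about 5 N sideways. I re-centred it, and about 1 N was left when I opened the jaws.
- **Taking it off:** I lifted at no more than about 18 mm/s until the bar left the trough. The full weight of roughly 3.4 N was back on the gripper before I moved away. The hook's return to its top position was not checked by camera.
- **Placing:** The carrier touched down at tool height 0.1495 m, as calculated. The gripper stood at (0.484, -0.215) m, and the two camera views put the pad's centre within about 4 mm of that. After release and retreat, the gripper showed no load. That the carrier stands upright there rests on these readings.
- **Bystanders:** I kept the carrier and gripper above the jars, timer and label roll throughout, but did not check them again at the end.

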